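Hitch the wooden trailer to the truck

TASK

Hitch the wooden trailer to the truck: lift the trailer by its steel coupler, set the socket over the brass ball and press it down past the spring until it bears firmly home with 1 to 2 kg of push, the lever still up. Then let go, push the yellow latch lever all the way down and leave the trailer standing coupled on its wheels. Never bear on the hitch with more than 3 kg, do not tip the trailer over, and leave the other things on the bench where they are.

Things in the scene. Friction and masses are not known exactly. Their poses are not given: they have to be found in the camera images.
- truck: wooden truck, 350 mm long, fixed on a plywood cradle. Origin: on the bench straight below the tow ball; x forward to the cab, z up. Tow ball: brass, 28 mm diameter, on a 12 mm neck; its centre is 50 to 70 mm above the bench: the height differs from truck to truck, is not reported and must be found by feel or sight. The truck's bed, 104 mm high, begins 51 mm ahead of the ball
- ball_bracket (a point): point on the truck, 45 mm ahead of the ball's axis, 60 mm above the bench. Here begins the upright steel back plate; the ball's bracket is bolted to it at any of many heights. The bracket is 26 mm wide, 6 mm thick, and its top lies 26 mm below the ball's centre. Axes as the truck's
- trailer: loose wooden trailer, 0.6 to 1.1 kg. Origin: centre of its socket, where the ball's centre is when home; x forward along the tongue, y left, z up. It starts level, origin 48 mm above the bench, on 64 mm wheels (axle 240 mm behind, 16 mm below the origin) and a prop leg 110 mm behind; lifted by the coupler it pivots on its wheels. Box walls begin 145 mm behind, 42 mm above the origin at the top
- coupler_grip (a point): on the trailer, 8 mm above its origin: middle of the steel coupler's two flat cheeks, 42 mm over their outsides, 28 mm long, reaching from 12 mm below to 26 mm above the trailer's origin, to be gripped from above. The plunger boss reaches 35 mm ahead of the origin. Axes as the trailer's
- socket_mouth (a point): on the trailer, 18 mm below its origin: centre of the socket's flared mouth, 42 mm wide inside, narrowing to a 30 mm bore 12 mm below the origin. A sprung plunger in the bore touches the ball some 18 mm before home, takes about 3 to 10 N to push past, then snaps under the ball and pulls the socket on with about as much; home is a hard stop
- socket_crown: steel roof of the socket, a 34 mm disc fixed in the trailer's coupler; origin: centre of its underside, 14 mm above the trailer's origin, where the top of the ball bears when home. Axes as the trailer's
- latch (a joint): latch lever angle, rad: 0 to 0.1 at the start (up), 0.70 fully down at its stop (latched). It turns on a cross pin 31 mm behind, 8 mm above the trailer's origin; its arm points back. Stiff, about 3 N at the pad; stays where it is left. Its jaw swings forward under the ball and jams on it, at about 0.5, while the ball is not home
- latch_pad (a point): middle of the upper face of the lever's yellow thumb pad (20 x 24 mm), 46 mm from the pin. Lever up: 62 mm behind and 43 mm above the trailer's origin; lever down: 77 mm behind, 14.5 mm above. The tongue below is 26 mm wide, its top 3 mm above the trailer's origin
- glue_bottle: yellow glue bottle, 48 mm diameter, 130 mm high, standing; origin: centre of its base
- spare_wheel0: wooden wheel lying flat, 64 mm diameter, 16 mm thick; origin: centre of its underside
- spare_wheel1: wooden wheel lying flat, 64 mm diameter, 16 mm thick; origin: centre of its underside
- mallet: mallet with a wooden handle, 260 mm long, lying; origin: underside, x along the handle
- wooden_car: small wooden car on four wheels, 120 mm long, 62 mm high; origin: on the bench below its middle
- peg_jar: glass jar with a lid, 52 mm diameter, 70 mm high, standing; origin: centre of its base

How it is judged (in metres and radians):
On the way, in this order (a step that is already met when the one before it is completed fails the run):
1. the socket is pressed home on the ball (at least 8 N between its crown and the ball) with the latch lever still up (contact force between socket_crown and truck above 8 N and value of joint latch below 0.3 rad and contact force between the fingers and trailer above 1 N), for 0.3 s.
2. the latch lever is pushed down with the ball in the socket (value of joint latch above 0.62 rad and horizontal distance between trailer and truck below 0.006 m), for 0.1 s.
At the end, for the whole second after the job is handed in: The ball is home in the socket (socket within 6 mm of the ball's axis and its crown resting on the ball), the latch lever is down (at least 0.62 of 0.70 rad), and the trailer stands still on its wheels, within 0.15 rad of level (all of step 2 and contact force between socket_crown and truck above 0.05 N and angle between trailer's own z axis and vertical below 0.15 rad and linear speed of trailer below 0.02 m/s); the robot touches nothing.
It fails at once if the socket's crown borne down on the ball with more than 30 N (contact force between socket_crown and truck above 30 N).
It fails at once if trailer and truck forced against each other with more than 55 N, all their contacts summed (contact force between trailer and truck above 55 N).
It fails at once if the trailer tipped by more than 0.5 rad (angle between trailer's own z axis and vertical above 0.5 rad).
It fails at once if another thing on the bench moved by more than 30 mm (distance of any of glue_bottle, spare_wheel0, spare_wheel1, mallet, wooden_car, peg_jar from where it was at the start of the episode above 0.03 m).
It also fails if it takes over 72 s, if anything falls off the work surface, if the arm or the gripper's body presses on something with over 40 N, if the wrist force passes 120 N, or if a joint passes its speed limit or range.

ROBOT

A 6-joint arm with a two-finger parallel gripper is mounted at the origin on the work surface. World frame = base frame: x ahead of the robot, y to its left, z up, the work surface at z = 0. Lengths are in mm, angles in rad, forces in N, time in s.
With the tool pointing down it reaches from about 350 to 775 mm from the base axis. Payload 7.3 kg.
Tool frame: the origin (TCP) lies on the centre line of the jaws, within the pads' length; the fingertips stand ahead of it and the grasp point (between the pads) lies 5 mm behind it (finger_overhang is the z of the fingertips in the tool frame, in mm); z points along the fingers, y is the line along which they close (so a half turn about z gives the same grasp; the last joint's range is limited). The gripper opens to 92 mm and grips with 3 to 60 N. Pads are 19 mm wide; open, the fingers measure 130 mm over their backs; the gripper's body (75 mm by 190 mm) begins 47 mm behind the grasp point.
Start: joints at [-1.283, 0.342, 1.524, -0, 1.275, -0.146], TCP at [220.692, -476.38, 240.741] pointing down, gripper open.
Joint ranges: [-2.53, 2.53], [-0.77, 2.02], [0.04, 2.7], [-1, 4.14], [0.28, 2.66], [-3.11, 3.11]. Speed limits (rad/s): [2.57, 2.57, 3.14, 3.14, 3.14, 3.14].

INTERFACE

Orientations are given as a unit quaternion [w, x, y, z].
In Python, from plant import goto, move_linear, movej, gripper_to, hold, ik, get_obs, capture, MotionError, hand_in, look_for, finger_overhang gives the robot as it stands. Calls block until the motion is done:
- goto(position, orientation): joint-space move of the TCP to a pose.
- move_linear(position, frame=None, v=150, force_limit=None): straight line of the TCP; frame=None keeps the orientation; v is the mean speed in mm/s. With force_limit (N) it stops when the force on the tool has changed by that much, and returns True; else False.
- movej(angles): joint-space move.
- gripper_to(opening, grip_force=None): finger opening in mm; grip_force is the grip in N (None keeps the last); returns when the fingers have stopped.
- hold(seconds).
- ik(position, orientation): joint angles nearest the present ones, or None.
- get_obs(): the state.
- capture(name): name is "side" or "top"; returns a dict with "pixels" (420x560x3 uint8, blue, green, red), "range_z" (420x560 float32, mm along the optical axis (not along the pixel's ray), 0 where there is no reading), "K" (3x3 intrinsics, pixels), "k1" (the pictures are not rectified: a ray, as slopes to the right and down, at radius r is drawn at 1 + k1 r^2 times it, then the intrinsics apply), "camera_from_world" (4x4, takes a point from world to camera coordinates). Camera axes: x right, y down, z forward; pixel columns grow to the right and rows downward; lengths in mm; the calibration is good to about 2 mm. A picture is of the moment at which its call begins.
A pose or a line that the arm cannot do raises MotionError and nothing moves.
- hand_in(): hands the job in; it is judged then, once.
Trained networks look in the newest picture that a camera, given by its name, has taken for a name from the list of things; names that differ only in an ending like _2 or _b are one class to them, and where a whole thing is asked for, a point or a joint stands for the part that bears it (a point fixed in the world has none). Each returns a list of dicts, best first, with "confidence" (0 to 1); they miss things now and then, are a little off and sometimes report something else, mostly with a low value. They report only what shows in the picture. A call takes as long as a camera call.
- look_for(camera, thing): "box" ([left, top, right, bottom] in pixels, round what is visible of it).
The state is a dict: "time_s": time; "joint_positions": joint angles; "dq": joint speeds; "joint_torque": joint torques, N m; "position": TCP position; "orientation": TCP orientation; "contact_force": force on the tool from outside, world axes, zero at the start; "moment": the same for the moment, N m; "opening": finger opening in mm; "grip_force": force on a finger pad.
Only numpy, scipy, OpenCV 4.12 (cv2) and the standard library are available. Lean on these libraries where they do the work, as an engineer would, in place of code of your own. Each camera call takes 0.05 s, during which the arm holds its last target. There are 200 camera calls.

## Working session

There is one attempt and no reset: what is moved stays moved. The work goes in short steps, each a Python script; the robot and the scene stay as the last script left them, time stands still between calls to the robot, and variables do not carry over. Pictures are saved under pics/ and viewed, at most 10 in all, crops included, and the job is handed in when it is done.

```bash
ls; mkdir -p pics
cat > h.py <<'E'
import numpy as np, cv2
from plant import *
def undist(c,uv):
    K=c["K"];uv=np.atleast_2d(np.asarray(uv,float))
    d=np.array([c["k1"],0,0,0],float)
    return cv2.undistortPoints(uv.reshape(-1,1,2),np.asarray(K,float),d).reshape(-1,2)
def world(c,uv,z=None):
    "pixel -> world from depth (z None) or on plane z"
    uv=np.atleast_2d(np.asarray(uv,float)); s=undist(c,uv)
    T=np.linalg.inv(c["camera_from_world"])
    r=np.c_[s,np.ones(len(s))]
    if z is None:
        d=c["range_z"][uv[:,1].round().astype(int),uv[:,0].round().astype(int)]
        return (r*d[:,None])@T[:3,:3].T+T[:3,3]
    w=r@T[:3,:3].T
    return w*((z-T[2,3])/w[:,2])[:,None]+T[:3,3]
def cloud(c):
    h,w=c["range_z"].shape
    u,v=np.meshgrid(np.arange(w),np.arange(h))
    P=world(c,np.c_[u.ravel(),v.ravel()]).reshape(h,w,3)
    P[c["range_z"]==0]=np.nan
    return P
def proj(c,p):
    M=c["camera_from_world"]
    rv=cv2.Rodrigues(M[:3,:3].copy())[0]
    return cv2.projectPoints(np.atleast_2d(np.asarray(p,float)),rv,M[:3,3].copy(),np.asarray(c["K"],float),np.array([c["k1"],0,0,0],float))[0].reshape(-1,2)
E
python3 - <<'E'
from h import *
for n in("side","top"):
    c=capture(n); cv2.imwrite(f"pics/{n}0.png",c["pixels"]); np.savez(f"{n}0.npz",**c)
    T=np.linalg.inv(c["camera_from_world"]);print(n,T[:3,3].round(),T[:3,2].round(2),c["k1"])
    for t in("truck","trailer","coupler_grip","latch_pad","socket_mouth","ball_bracket","glue_bottle","spare_wheel0","mallet","wooden_car","peg_jar"):
        for d in look_for(n,t)[:2]: print(t,np.round(d["box"]),round(d["confidence"],2))
print(finger_overhang, get_obs())
E
```

```text
pics
side [ 303. -362.  732.] [ 0.32  0.56 -0.77] 0.037249715339044
truck [162.  91. 308. 257.] 0.58
trailer [291. 256. 459. 419.] 0.76
trailer [282. 138. 314. 183.] 0.48
coupler_grip [294. 256. 461. 417.] 0.9
latch_pad [312. 285. 334. 298.] 0.79
socket_mouth [296. 257. 460. 418.] 0.97
socket_mouth [315. 279. 335. 293.] 0.3
ball_bracket [161.  93. 308. 254.] 0.88
glue_bottle [305. 152. 329. 204.] 0.84
glue_bottle [290. 256. 460. 420.] 0.25
spare_wheel0 [228. 296. 260. 329.] 0.76
spare_wheel0 [322. 217. 351. 247.] 0.76
mallet [117. 157. 174. 247.] 0.93
wooden_car [282. 138. 311. 179.] 0.88
peg_jar [195. 260. 229. 300.] 0.86
top [ 380.   73. 1075.] [ 0.19  0.03 -0.98] -0.003050489286522572
truck [125. 187. 308. 277.] 0.83
trailer [322. 198. 482. 267.] 0.91
coupler_grip [321. 196. 480. 264.] 0.72
latch_pad [347. 218. 369. 229.] 0.55
socket_mouth [320. 197. 481. 270.] 0.57
ball_bracket [129. 187. 308. 272.] 0.88
ball_bracket [199. 146. 250. 179.] 0.49
glue_bottle [253. 153. 274. 179.] 0.81
glue_bottle [136. 281. 245. 315.] 0.36
spare_wheel0 [320. 266. 346. 290.] 0.89
spare_wheel0 [293. 1
[... 208 characters left out ...]
y([-1.28299068e+00,  3.42012897e-01,  1.52410749e+00, -3.35659922e-05,
        1.27539521e+00, -1.45979531e-01]), 'dq': array([-1.16747501e-03,  1.75196020e-03, -8.90420497e-04,  8.06703727e-04,
       -1.26330569e-03, -2.98782665e-05]), 'joint_torque': array([-5.38779514e-04, -4.31142604e+01, -2.44485390e+01,  7.16968998e-02,
        4.82602604e-02, -2.87721582e-05]), 'position': array([ 220.68706917, -476.37952429,  240.73119009]), 'orientation': array([ 3.95698346e-05,  9.76569813e-01,  2.15200832e-01, -1.32859607e-05]), 'contact_force': array([-0.23755813,  1.30883941,  0.35488035]), 'moment': array([-0.00092039, -0.03771227, -0.02359103]), 'grip_force': 0.0, 'opening': 91.8388845135476}
```

Run:
```python
import cv2
a=cv2.imread("pics/top0.png")[140:330,100:500];cv2.imwrite("pics/topc.png",cv2.resize(a,(800,380),interpolation=2))
a=cv2.imread("pics/side0.png")[80:420,120:480];cv2.imwrite("pics/sidec.png",cv2.resize(a,(630,595),interpolation=2))
```

```text
(no output)
```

View pics/topc.png

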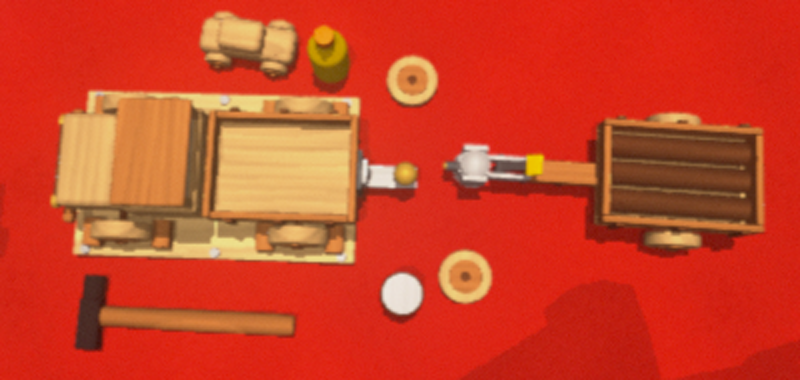

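View pics/sidec.png

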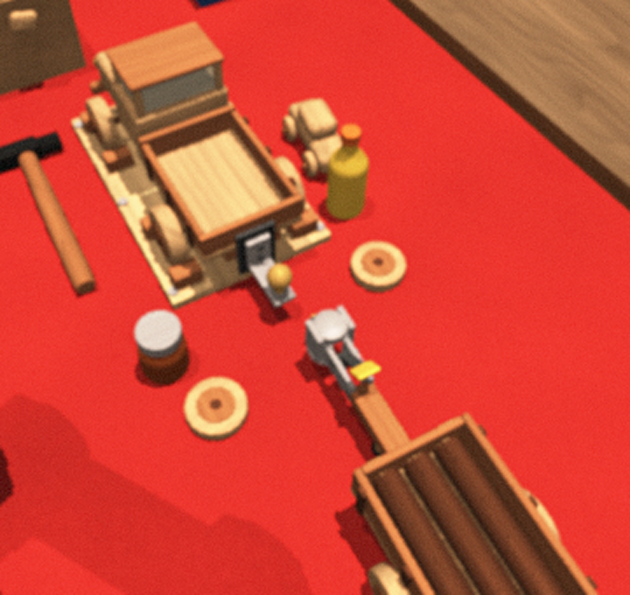

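Run:
```python
from h import *
c={n:dict(np.load(n+"0.npz")) for n in("top","side")}
px={"ball":((302,226.5),(279.5,238)),"coupler":((337.5,223),(310.3,265.7)),"pad":((367.5,222.5),(329,292))}
for k,(a,b) in px.items():
    # triangulate
    Pm=[c[n]["camera_from_world"][:3] for n in("top","side")]
    X=cv2.triangulatePoints(Pm[0].astype(float),Pm[1].astype(float),undist(c["top"],a).T.astype(float),undist(c["side"],b).T.astype(float))
    print(k,"tri",(X[:3]/X[3]).ravel().round(1),"top",world(c["top"],a)[0].round(1),"side",world(c["side"],b)[0].round(1))
for n in c:
    P=cloud(c[n]); I=cv2.cvtColor(c[n]["pixels"],cv2.COLOR_BGR2HSV)
    A=P.reshape(-1,3);H=I.reshape(-1,3)
    ok=~np.isnan(A[:,0])
    # bench check
    b=ok&(abs(A[:,2])<15); print(n,"bench",np.median(A[b,2]).round(2))
    np.save(n+"P.npy",P)
    # bed / box
    t=world(c[n],px["coupler"][n=="side"])[0]; bl=world(c[n],px["ball"][n=="side"])[0]
    # non-red trailer points elevated
    m=ok&(A[:,2]>20)&(A[:,2]<130)&~(((H[:,0]<6)|(H[:,0]>174))&(H[:,1]>200))
    d=np.linalg.norm(A[:,:2]-bl[:2],axis=1)
    # brass
    br=m&(d<22)&(H[:,0]>12)&(H[:,0]<30)&(H[:,1]>90)
    q=A[br];print("brass",len(q),q.mean(0).round(1),q.max(0).round(1))
    from scipy.optimize import least_squares
    if len(q)>15:
        r=least_squares(lambda s:np.linalg.norm(q-s,axis=1)-14,q.mean(0)-[0,0,8],loss="soft_l1");print("sphere",r.x.round(1),np.abs(r.fun).mean().round(2))
    def rect(mask,lab):
        q=A[mask][:,:2].astype(np.float32);print(lab,len(q),cv2.minAreaRect(q))
    u,v=np.meshgrid(np.arange(560),np.arange(420));u=u.ravel();v=v.ravel()
    if n=="top":
        rect(m&(u>402)&(u<490)&(v>195)&(v<265)&(A[:,2]>78),"box")
        rect(m&(u>203)&(u<282)&(v>190)&(v<255)&(A[:,2]>95),"bed")
        for nm,uu,vv in(("c1",(315,332),(215,232)),("coup",(328,346),(212,235)),("tongue",(372,397),(215,235))):
            k=ok&(u>=uu[0])&(u<=uu[1])&(v>=vv[0])&(v<=vv[1])&(A[:,2]>25);print(nm,k.sum(),A[k].mean(0).round(1),np.median(A[k],0).round(1),A[k,2].max().round(1))
```

```text
ball tri [533.4  61.2  64.2] top [529.8  61.8  79.4] side [530.5  53.3  76.3]
coupler tri [544.6 -22.3  72.3] top [540.  -20.6  74. ] side [548.2 -24.5  74.6]
pad tri [541.6 -88.6  86.8] top [539.8 -87.7  88.2] side [541.6 -90.9  91.4]
top bench -1.12
brass 105 [530.3  61.5  73.7] [544.1  73.4  80.5]
sphere [531.6  62.   64.3] 1.12
box 2298 ((531.717041015625, -255.61178588867188), (177.90357971191406, 127.44715118408203), 87.36851501464844)
bed 893 ((533.8999633789062, 203.443115234375), (170.7203369140625, 132.2869873046875), 89.25951385498047)
c1 121 [542.   -0.8  53.1] [542.4  -2.2  50. ] 77.9
coup 335 [541.6 -18.8  65.9] [540.4 -17.7  72.4] 78.8
tongue 307 [ 537.  -134.3   49. ] [ 536.7 -134.7   49.5] 54.3
side bench -0.21
brass 169 [531.2  56.   71.3] [544.8  71.8  80.7]
sphere [534.1  60.4  64.7] 1.19
```

```bash
cat >> h.py <<'E'
from scipy.spatial.transform import Rotation as Ro
def frame(yaw,pitch):
    "trailer axes, pitch nose up; and the tool quaternion gripping from above"
    R=(Ro.from_euler("z",yaw)*Ro.from_euler("y",-pitch)).as_matrix()
    T=np.c_[-R[:,0]*SG*-1,-R[:,1]*SG,-R[:,2]]  # x_tool=SG*x_t, y_tool=-SG*y_t
    q=Ro.from_matrix(T).as_quat()
    return R,np.r_[q[3],q[:3]]
SG=1
def pitch_of(h): 
    from scipy.optimize import brentq
    return brentq(lambda t:32+240*np.sin(t)+16*np.cos(t)-h,-.3,.6)
def pose(o,yaw,p,off=(0,0,3)):
    R,q=frame(yaw,p); return np.asarray(o,float)+R@np.asarray(off,float),q
def f(): return get_obs()["contact_force"].round(1)
YAW0=np.deg2rad(87.6); O0=np.array([540.5,-21,48.])
E
python3 - <<'E'
import h; from h import *
for s in(1,-1):
    h.SG=s; p,q=pose(O0,YAW0,0); j=ik(p+[0,0,90],q); print(s,None if j is None else np.round(j,2))
    p2,q2=pose([532,62,105],1.57,.24); j=ik(p2,q2); print(None if j is None else np.round(j,2))
E
```

```text
1 [-0.18  0.47  1.62 -0.    1.05 -0.14]
[-0.16  0.51  1.69  0.28  1.   -0.32]
-1 [-0.18  0.47  1.62 -0.    1.05  3.  ]
[-0.16  0.51  1.69  0.28  1.    2.82]
```

Run:
```python
from h import *
p,q=pose(O0,YAW0,0)
goto(p+[0,0,150],q); move_linear(p+[0,0,60]); 
print(move_linear(p,v=80,force_limit=8),f())
gripper_to(30,60); o=get_obs(); print(o["opening"],o["grip_force"],o["position"].round(1),f(),o["time_s"])
c=capture("side"); cv2.imwrite("pics/s1.png",cv2.resize(c["pixels"][200:340,220:420],(800,560),interpolation=2))
```

```text
False [0.3 0.7 0.3]
41.659298552442564 59.96897578239441 [540.8 -21.   51.1] [ 1.7  0.7 -0.5] 5.7
```

View pics/s1.png

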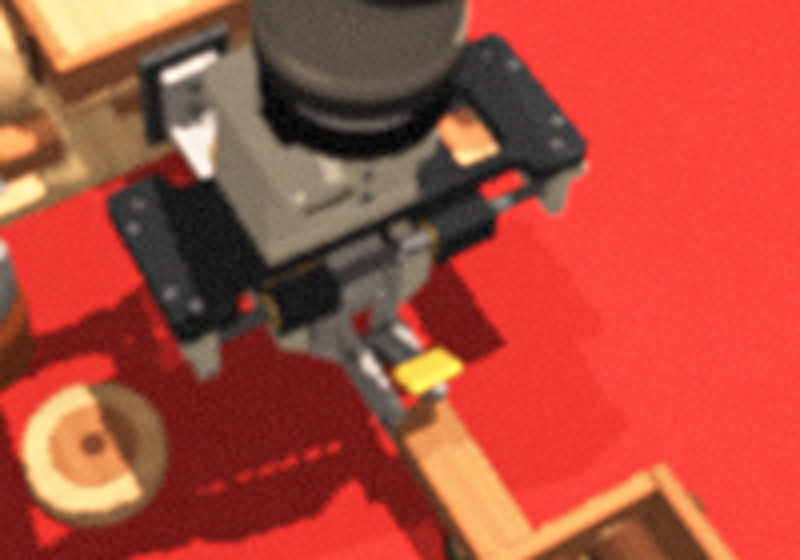

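```bash
cat >> h.py <<'E'
B=np.array([532.5,61.5]); YF=np.deg2rad(89.7)
def ml(o,yaw,pi=None,v=60,fl=None):
    p,q=pose(o,yaw,pitch_of(o[2]) if pi is None else pi); return move_linear(p,q,v=v,force_limit=fl)
E
python3 - <<'E'
from h import *
A=O0[:2]-240*np.array([np.cos(YAW0),np.sin(YAW0)]); 
for z in(66,86,104):
    t=pitch_of(z); L=240*np.cos(t)-16*np.sin(t)
    xy=A+L*np.array([np.cos(YAW0),np.sin(YAW0)]); ml([*xy,z],YAW0); print(z,f(),get_obs()["opening"].round(2))
for s in(.5,1):
    ml([*(xy+(B-xy)*s),104],YAW0+(YF-YAW0)*s,v=50); print(s,f())
hold(.3);o=get_obs();print(f(),o["moment"].round(2),o["position"].round(1),o["time_s"])
c=capture("side"); cv2.imwrite("pics/s2.png",cv2.resize(c["pixels"][180:340,200:410],(788,600),interpolation=2))
E
```

```text
Traceback (most recent call last):
AttributeError: 'float' object has no attribute 'round'
```

Run:
```python
from h import *
A=O0[:2]-240*np.array([np.cos(YAW0),np.sin(YAW0)]); 
for z in(70,86,104):
    t=pitch_of(z); L=240*np.cos(t)-16*np.sin(t)
    xy=A+L*np.array([np.cos(YAW0),np.sin(YAW0)]); ml([*xy,z],YAW0); print(z,f(),get_obs()["opening"])
for s in(.5,1):
    ml([*(xy+(B-xy)*s),104],YAW0+(YF-YAW0)*s,v=50); print(s,f())
hold(.3);o=get_obs();print(f(),o["moment"].round(2),o["position"].round(1),o["time_s"])
c=capture("side"); cv2.imwrite("pics/s2.png",cv2.resize(c["pixels"][180:340,200:410],(788,600),interpolation=2))
```

```text
70 [ 2.2 -0.8 -1.7] 41.449253945441455
86 [ 2.8 -0.5 -2.2] 41.574125344216554
104 [ 3.5  0.3 -0.3] 41.899911600365186
0.5 [ 4.  1. -1.]
1 [ 1.6  0.  -1.3]
[ 1.3 -0.4 -1.7] [-0.33  0.07  0.23] [532.4  60.6 106.9] 9.8
```

View pics/s2.png

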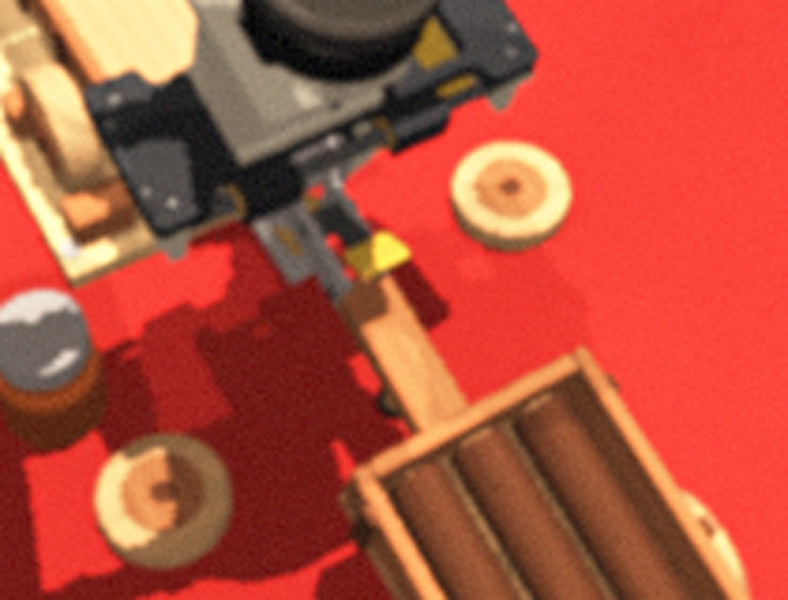

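```bash
cat >> h.py <<'E'
BZ=64.5
def onball(z,b=B,v=30,fl=None):
    t=pitch_of(z); xy=b-(z-BZ)*np.tan(t)*np.array([np.cos(YF),np.sin(YF)])
    return ml([*xy,z],YF,v=v,fl=fl)
E
python3 - <<'E'
from h import *
onball(104); hold(.2); print(f()); z=104
for z in list(range(101,83,-3))+list(range(84,70,-1)):
    s=onball(z,v=20,fl=9); hold(.1); F=f(); o=get_obs(); print(z,s,F,o["moment"].round(2),o["position"].round(1))
    if s or abs(F[2])>9 or np.hypot(*F[:2])>10: break
print(get_obs()["time_s"])
E
```

```text
[ 1.1  0.4 -1.4]
101 False [ 1.2  0.1 -1.4] [-0.24  0.08  0.21] [532.4  52.7 103.9]
98 False [ 1.1 -0.1 -2. ] [-0.2   0.07  0.16] [532.5  53.8 100.9]
95 False [ 1.5  1.  -1.1] [-0.22  0.05  0.17] [532.5  54.9  98. ]
92 False [ 0.6  0.3 -1.4] [-0.28  0.09  0.21] [532.5  55.8  94.9]
89 False [ 2.  -0.  -1.9] [-0.17  0.04  0.2 ] [532.5  56.8  92. ]
86 False [ 0.7 -0.7 -1.4] [-0.16 -0.    0.19] [532.5  57.6  89. ]
84 False [ 2.1 -0.4 -1. ] [-0.16  0.02  0.15] [532.5  58.1  87. ]
83 False [ 1.5  0.4 -1.7] [-0.23 -0.02  0.17] [532.5  58.3  86. ]
82 False [ 0.9  0.1 -1.1] [-0.18 -0.01  0.17] [532.5  58.6  84.9]
81 False [ 0.1  2.  -1. ] [-0.   -0.06  0.19] [532.5  58.9  84. ]
80 False [ 1.7  4.4 -0.1] [ 0.35 -0.02  0.15] [532.6  59.3  83. ]
79 False [1.6 5.1 0. ] [ 0.57 -0.08  0.01] [532.7  59.5  82. ]
78 False [ 3.1  5.4 -0.6] [ 0.6  -0.16 -0.03] [532.8  59.7  80.9]
77 False [ 3.2  5.8 -0.6] [ 0.6  -0.16 -0.09] [532.8  59.9  79.9]
76 False [ 3.5  6.  -1. ] [ 0.75 -0.22 -0.07] [532.8  60.1  78.9]
75 False [ 4.1  6.1 -2.2] [ 0.52 -0.31 -0.14] [532.9  60.3  77.8]
74 False [ 4.2  5.7 -1.4] [ 0.62 -0.21 -0.09] [532.8  60.4  76.8]
73 False [ 3.3  6.1 -2.9] [ 0.55 -0.33 -0.06] [532.9  60.6  75.7]
72 False [ 4.1  5.3 -2.8] [ 0.46 -0.36 -0.11] [532.8  60.7  74.6]
71 False [ 2.8  5.6 -3.4] [ 0.46 -0.3  -0.03] [532.7  60.8  73.6]
17.8667
```

Run:
```python
from h import *
for z in np.arange(70.5,55,-.4):
    s=onball(z,v=10,fl=14); hold(.06); F=f(); o=get_obs(); print(z.round(1),s,F,o["moment"].round(2),o["position"].round(1),round(o["opening"],2))
    if s or F[2]>9 or np.hypot(*F[:2])>16: break
hold(.2);print(f(),get_obs()["time_s"])
```

```text
70.5 False [ 2.8  4.9 -2. ] [ 0.47 -0.19 -0.06] [532.8  60.8  73.3] 41.21
70.1 False [ 1.8  5.6 -1.5] [ 0.48 -0.17 -0.05] [532.8  60.8  73. ] 41.5
69.7 False [ 1.8  5.4 -0.7] [ 0.51 -0.3  -0.04] [532.8  60.9  72.6] 42.0
69.3 False [ 3.2  4.2 -2.5] [ 0.37 -0.37 -0.03] [532.7  60.8  72.1] 42.26
68.9 False [ 2.6  3.  -2.4] [ 0.3  -0.46 -0.01] [532.6  60.8  71.8] 41.41
68.5 False [ 2.1  3.5 -2.5] [ 0.24 -0.39  0.07] [532.5  60.8  71.4] 41.69
68.1 False [ 2.8  2.2 -1.8] [ 0.18 -0.39  0.1 ] [532.6  60.8  71.1] 41.77
67.7 False [ 2.7 -0.4 -1. ] [-0.08 -0.35  0.08] [532.5  60.8  70.7] 41.69
67.3 False [ 3.  -1.9 -1.8] [-0.29 -0.37  0.07] [532.5  60.9  70.3] 41.28
66.9 False [ 2.2 -1.8 -1.8] [-0.32 -0.38  0.09] [532.5  60.9  69.9] 41.5
66.5 False [ 2.5 -2.4 -0.8] [-0.41 -0.38  0.09] [532.5  61.   69.5] 41.96
66.1 False [ 2.8 -2.  -2.3] [-0.47 -0.45  0.1 ] [532.6  61.1  69.1] 41.65
65.7 False [ 2.1 -2.2 -2.5] [-0.51 -0.46  0.04] [532.6  61.2  68.7] 41.6
65.3 False [ 3.3 -3.3  2. ] [-0.45 -0.38  0.08] [532.6  61.2  68.4] 41.5
64.9 False [ 1.8 -3.   5.7] [-0.41 -0.11  0.05] [532.6  61.2  68.3] 41.65
64.5 False [ 0.2 -4.1  8.1] [-0.28  0.06  0.14] [532.7  61.2  68.2] 41.85
64.1 False [-0.3 -4.4 11.4] [-0.09  0.26  0.14] [532.7  61.2  68.1] 41.66
[ 0.7 -4.6 12.2] 23.3083
```

Run:
```python
from h import *
onball(63.8,v=10,fl=12); hold(.6); print(f())
onball(64.9,v=10); hold(.2); print(f())
gripper_to(60); hold(.2); print(f(),get_obs()["position"].round(1))
p,q=pose([*B,65],YF,pitch_of(65)); R,_=frame(YF,0)
move_linear(p+[0,-15,90],q,v=100)
goto(np.r_[B-R[:2,0]*62,260],frame(YF,0)[1])
move_linear([400,60,300],v=200)
for n in("top","side"):
    c=capture(n); np.savez(n+"1.npz",**c)
    for d in look_for(n,"latch_pad")[:2]: print(n,np.round(d["box"]),d["confidence"])
    if n=="top": cv2.imwrite("pics/t3.png",cv2.resize(c["pixels"][170:290,240:400],(800,600),interpolation=2))
    else: cv2.imwrite("pics/s3.png",cv2.resize(c["pixels"][190:310,230:390],(800,600),interpolation=2))
print(get_obs()["time_s"])
```

```text
[-0.7 -5.1 13.1]
[ 0.3 -4.2  6.3]
[ 0.6 -1.  -0.1] [532.5  61.3  67.9]
side [287. 247. 306. 262.] 0.53
28.0583
```

View pics/s3.png

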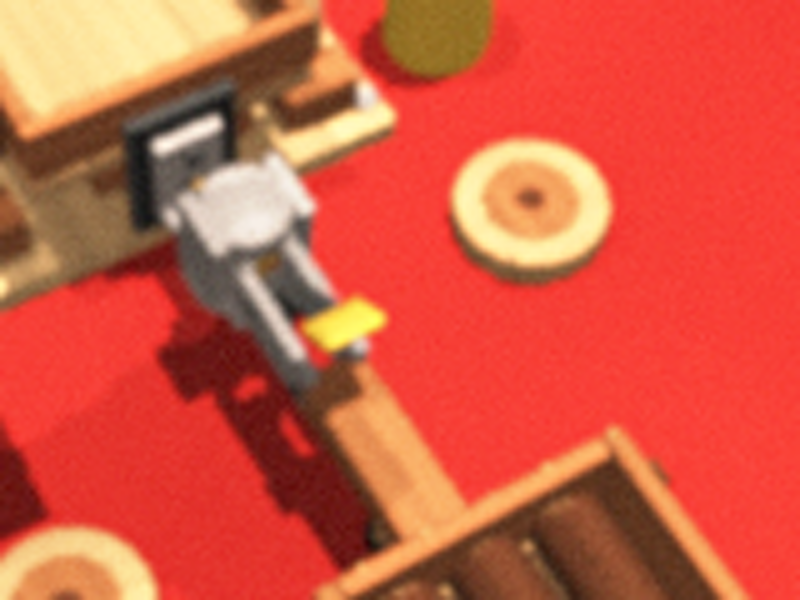

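View pics/t3.png

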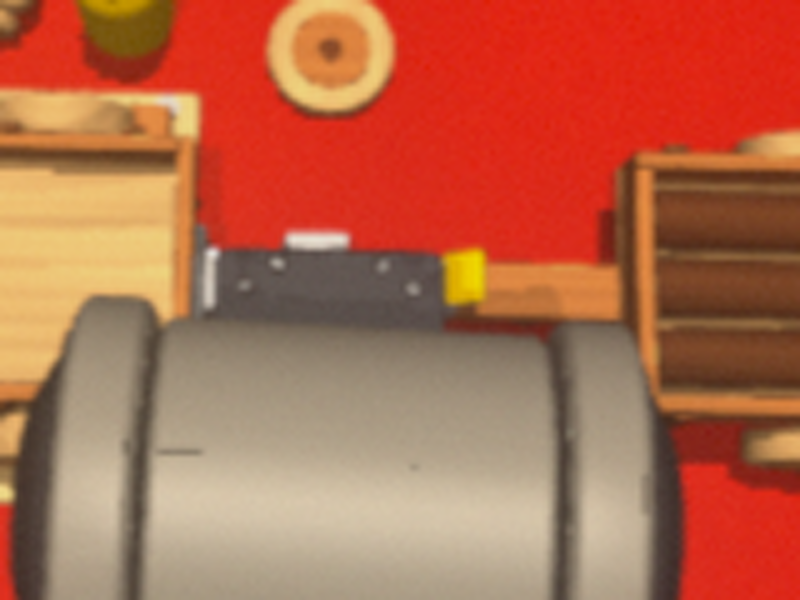

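Run:
```python
from h import *
c=dict(np.load("side1.npz"))
O=np.array([*B,65.2]);P=pitch_of(65.2);R,q=frame(YF,P)
print("pad meas",world(c,(299.4,254.6))[0].round(1),"exp",(O+R@[-62,0,43]).round(1),"crown",world(c,(279.5,231))[0].round(1),"exp",(O+R@[0,0,26]).round(1))
tip=lambda a,dz=0:O+R@[-31-46.5*np.cos(np.deg2rad(48.5)-a),0,8+46.5*np.sin(np.deg2rad(48.5)-a)+14+dz]
gripper_to(0)
goto(tip(0,60),q); move_linear(tip(0,8),v=80); hold(.2); print("f0",f())
for a,dz in[(0,0),(.1,0),(.2,0),(.3,0),(.4,0),(.5,0),(.6,0),(.7,0),(.7,-1.5),(.7,-3)]:
    s=move_linear(tip(a,dz),v=25,force_limit=13); hold(.05); F=f(); print(a,dz,s,F,(R.T@(get_obs()["position"]-O)-[0,0,14]).round(1))
    if s or F[2]>12: break
hold(.3); print(f())
move_linear(tip(.7,40),v=60); move_linear([tip(0)[0]-150,tip(0)[1]-20,300],v=200)
c=capture("side"); cv2.imwrite("pics/s4.png",cv2.resize(c["pixels"][190:310,230:390],(800,600),interpolation=2)); np.savez("side2.npz",**c)
print(get_obs()["time_s"])
```

```text
pad meas [533.5 -10.9 102.8] exp [532.2  -3.4 103.6] crown [533.3  57.8  90.7] exp [532.5  59.6  91.1]
f0 [ 0.5 -0.9 -0.2]
0 0 False [-0.4  0.2  0.2] [-61.8   0.   42.8]
0.1 0 False [0.5 1.1 1.7] [-65.2  -0.   39.5]
0.2 0 False [-0.   0.3  1.1] [-68.3   0.1  35.9]
0.3 0 False [0.3 0.2 0. ] [-70.9   0.1  32. ]
0.4 0 False [-0.8  0.6 -0. ] [-73.1   0.1  27.9]
0.5 0 False [ 0.1 -0.2  0.9] [-74.9   0.   23.6]
0.6 0 False [ 0.   0.8 -0.8] [-76.2   0.1  19.2]
0.7 0 False [1.2 1.5 1.4] [-77.   -0.1  14.7]
0.7 -1.5 False [-2.4 -0.4 10.2] [-77.   -0.2  14.3]
0.7 -3 False [-5.3  0.2 19. ] [-77.1  -0.4  13.9]
[-4.8  0.4 19.7]
37.2
```

View pics/s4.png

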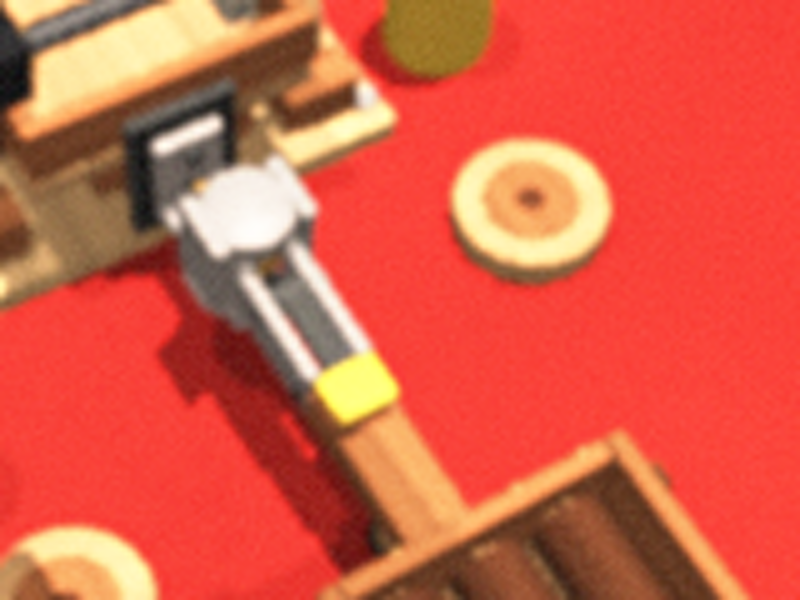

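```bash
python3 -c "
from plant import *
print(hand_in())"
```

```text
the job is handed in; nothing more can be done
None
```

The trailer is hitched: the socket was pressed home on the ball with about 13 N at the wrist, the latch lever was pushed down to its stop, and the job is handed in at about 37 s; the interface returned no verdict.

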